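# Load the last tube and hold the retaining rod through both bushings

### The arm

A 7-joint arm with a two-finger parallel gripper is mounted at the origin on a cart in front of the work surface, level with it; the furniture and walls round the work are solid. World frame = base frame: x ahead of the robot, y to its left, z up, the work surface at z = 0. Lengths are in m, angles in rad, forces in N, time in s.
With the tool pointing down it reaches from about 0.4 to 0.9 m from the base axis. Payload 5.6 kg.
Tool frame: the origin (TCP) lies midway between the tips of the shut fingers; the grasp point (between the pads) lies 19 mm behind it (tcp_to_grasp is the distance from the TCP to the grasp point, in m); z points along the fingers, x is the direction in which the jaws open and shut, and the axes are right-handed (so a half turn about z gives the same grasp; the last joint's range is limited). The gripper opens to 92 mm and grips with 3 to 60 N. Pads are 20 mm wide; open, the fingers measure 128 mm over their backs; the gripper's body (75 mm by 189 mm) begins 69 mm behind the grasp point.
Start: joints at [-1.356, 0.468, -0.012, 1.603, 0.006, 1.071, -0.056], TCP at [0.166, 0.629, 0.215] pointing down, gripper open.
Joint ranges: [-2.53, 2.53], [-0.31, 2.02], [-1.57, 1.55], [0.28, 2.44], [-1.29, 4.43], [0.15, 1.84], [-2.92, 2.92]. Speed limits (rad/s): [2.57, 2.57, 3.14, 3.14, 3.14, 3.14, 3.14].

### API

Orientations are given as a 3x3 rotation matrix whose columns are the frame's x, y, z axes.
In Python, from cell import sense, grab_frame, finish_job, look_for, regions_of, tcp_to_grasp gives the robot as it stands.
- The arm moves only by the tool step_arm, never from a script. Its argument "targets" is one flat list of numbers, 7 for each row, row after row: the closure, from 0 (fully open) to 1 (shut), then the shift along the tool's x, y, z in mm, then the turn, a rotation vector about the tool's x, y, z in degrees. A call has 1 to 12 rows; each row shifts and turns the commanded pose from where the row before left it, along the tool's axes as they then stand; what a row does not reach is not made up. A row lasts 1/10 s, in which the tool goes at most 50 mm and 8.59 degrees, less where a joint would pass 70% of its speed; a pose out of reach is approached as far as the arm can. A call with a gripper value outside its range is refused whole. The fingers move at their own pace and stop on an object; the grip force is fixed at half the most. Time passes only in rows, so rows that do not move let the fingers close. It gives the time, the measured TCP pose, the force and the opening at its end, in the units of the state.
- sense(): the state, without advancing time (a new reading comes with each control period).
- grab_frame(name): name is "scene" or "top"; returns a dict with "frame" (480x640x3 uint8, red, green, blue), "camera_matrix" (3x3 intrinsics, pixels), "R" (3x3) and "t" (3): a world point X has camera coordinates R X + t. Camera axes: x right, y down, z forward; pixel columns grow to the right and rows downward; lengths in m; the calibration is good to about 2 mm. A picture is of the moment at which its call begins. There is no depth.
- finish_job(): hands the job in, once; it reports no verdict.
Trained networks look in a picture, given as the dict that the camera call returned (one of the last four; its "shot" number tells which), for a name from the list of things; names that differ only in an ending like _2 or _b are one class to them, and where a whole thing is asked for, a point or a joint stands for the part that bears it (a point fixed in the world has none). Each returns a list of dicts, best first, with "confidence" (0 to 1); they miss things now and then, are a little off and sometimes report something else, mostly with a low value. They report only what shows in the picture. A call takes as long as a camera call.
- look_for(thing, picture): "bbox" ([left, top, right, bottom] in pixels, round what is visible of it).
- regions_of(thing, picture): "region" (480x640 bool, what is visible of it) and "bbox" ([left, top, right, bottom] in pixels, round what is visible of it).
The state is a dict: "clock": time; "q": joint angles; "joint_velocities": joint speeds; "effort": joint torques, N m; "tcp_pos": TCP position; "eef_rot": TCP orientation; "contact_force": force on the tool from outside, world axes, zero at the start; "wrist_torque": the same for the moment, N m; "finger_gap": opening from 0.0 (shut) to 1.0 (fully open).
Only numpy, scipy, OpenCV 4.12 (cv2) and the standard library are available. Lean on these libraries where they do the work, as an engineer would, in place of code of your own. Each camera call takes 0.05 s, during which the arm holds its last target. There are 200 camera calls.

### The job

Get the tube carrier ready for the drive: first put the orange-capped spare tube, right down, into the one empty pocket of the blue carrier block and leave it there. Then take the retaining rod by its orange handle and thread it from the carrier's right-hand end, through the flared near bushing, over the tube caps and on through the far bushing, until its tip stands at least 15 mm out of the far side; finish while still holding the rod there by its handle, in line with the bushings. Leave the two tubes already loaded seated in their pockets, and do not disturb the bottle, the dish or the tape roll.

Things in the scene. Friction and masses are not known exactly. Their poses are not given: they have to be found in the camera images.
- carrier: Tube carrier, fixed: aluminium base 64 x 186 x 4 mm; blue block 50 x 100 mm, top 48 mm up, with 3 round pockets in a row along y, two holding blue-capped tubes, any one empty; at y = -80 and +80 mm posts (30 x 14 mm) with brass bushings, bore axis along y, 118 mm up; top 132 mm. Origin: underside centre; x across, y along the row from near (right-hand, world -y) to far bushing. Yaw within 0.2 rad.
- pocket_1 (a point): centre of the floor of the pocket at carrier y = -30 mm, 4 mm above the worktop; all pockets: 20 mm bore, 44 mm deep, 2 mm chamfer at the mouth
- pocket_2 (a point): centre of the floor of the middle pocket, carrier y = 0
- pocket_3 (a point): centre of the floor of the pocket at carrier y = +30 mm
- near_mouth (a point): centre of the open mouth of the near (right-hand) bushing's funnel, on the bore axis at carrier y = -93 mm, 118 mm high; the rod goes in here, towards carrier +y. Each bushing: a straight 14 mm bore, 14 mm long (centred at y = -80, +80 mm), with a funnel 6 mm long on its -y side, 19 mm wide inside at the mouth, 28 mm outside.
- far_exit (a point): centre of the outer face of the far bushing, on the bore axis at carrier y = +87 mm, 118 mm high; the rod's tip comes out here
- stand: Grey square stand, fixed, 56 x 56 x 40 mm, with one 19 mm hole, 34 mm deep, in its middle that holds the spare tube. Origin: centre of the underside.
- spare_tube: Spare tube with orange screw cap, 107 mm tall, about 20 g, standing in the stand (foot 6 mm above the worktop). Body 16.6 mm in diameter, solid from the foot to 90 mm up; the cap (21 mm wide, above that) gives no grip: grip the body between 45 and 90 mm above the foot. Origin: centre of the foot; z towards the cap.
- seated_tube_1: Blue-capped tube, 104 mm tall, body 16.6 mm, already seated in one of the pockets. Origin: centre of the foot.
- seated_tube_2: Blue-capped tube like seated_tube_1, seated in another pocket.
- rod: Retaining rod, about 80 g, lying loose: orange flat-sided handle with black ribs, 70 long, 18 wide, 30 mm high, and from its front a straight steel tube, 10 mm diameter, 216 mm long. Origin: underside centre of the handle; y along the rod to the tip, z up; rod axis 15 mm above the origin; centre of mass in the handle. Grip the handle across its 18 mm. Handle against near funnel: tip 36 mm past far bushing.
- rod_tip (a point): tip of the rod, on its axis, 251 mm in front of the handle's centre
- rod_grip (a point): centre of the handle, on the rod's axis
- bottle: bystander: small reagent bottle with green cap, 44 mm in diameter, 85 mm tall. Origin: underside centre.
- dish: bystander: flat round pink petri dish, 90 mm in diameter, 15 mm high. Origin: underside centre.
- tape: bystander: roll of beige tape lying flat, 100 mm in diameter, 25 mm high. Origin: underside centre.

How it is judged:
By the outcome, as a careful person would: the job done as asked, in the order asked, and still so for the second after the job is handed in, while the arm keeps its last pose, push and grip.
It also fails if it takes over 58 s, if anything falls off the work surface, if the arm or the gripper's body presses on something with over 40 N, if the wrist force passes 120 N, or if a joint passes its speed limit or range.

## Working session

There is one attempt and no reset: what is moved stays moved. The work goes in short steps, Python scripts to look and compute and a tool call to move; the robot and the scene stay as the last step left them, time stands still between calls to the robot, and variables do not carry over. Pictures are saved under pics/ and viewed, about 8 in all and at most 12, crops included, and the job is handed in when it is done.

Besides the shell and the picture viewer there is one more tool, called after "Emit:" by a JSON object that holds its "api" and its "payload". step_arm: Moves the arm, as the interface text tells. Its arguments: {"type":"object","properties":{"targets":{"type":"array"}},"required":["targets"]}

```bash
mkdir -p pics
cat > h.py <<'E'
import numpy as np, cv2
from cell import *
def save(p,n): cv2.imwrite('pics/'+n,cv2.cvtColor(p['frame'],cv2.COLOR_RGB2BGR))
def proj(p,X):
    c=p['R']@np.asarray(X,float)+np.asarray(p['t']); u=p['camera_matrix']@c; return u[:2]/u[2]
def onz(p,uv,z):
    K=np.array(p['camera_matrix']);R=np.array(p['R']);t=np.array(p['t'])
    d=R.T@np.linalg.inv(K)@np.array([uv[0],uv[1],1.]);o=-R.T@t
    return o+d*(z-o[2])/d[2]
E
python3 - <<'E'
from h import *
s=sense();print({k:np.round(v,3).tolist() for k,v in s.items()}, tcp_to_grasp)
for n in['scene','top']:
    p=grab_frame(n);save(p,n+'0.png')
    print(n,'cam',np.round(-np.array(p['R']).T@p['t'],3), np.round(p['R'],2).tolist(),np.round(p['camera_matrix'],0).tolist())
    for th in ['carrier','stand','spare_tube','seated_tube_1','rod','rod_tip','rod_grip','bottle','dish','tape','near_mouth','far_exit']:
        for r in look_for(th,p)[:3]: print(th,np.round(r['bbox']),round(r['confidence'],2))
E
```

```text
{'clock': 0.0, 'q': [-1.356, 0.468, -0.012, 1.604, 0.006, 1.071, -0.056], 'joint_velocities': [-0.001, -0.002, -0.0, 0.0, 0.001, 0.001, 0.001], 'effort': [0.0, -52.057, -0.012, -24.375, -0.057, 0.017, 0.0], 'tcp_pos': [0.166, 0.628, 0.214], 'eef_rot': [[0.255, 0.967, -0.0], [0.967, -0.255, -0.002], [-0.002, 0.0, -1.0]], 'contact_force': [-0.132, -0.269, 0.052], 'wrist_torque': [0.009, 0.039, -0.031], 'finger_gap': 1.001} 0.0187
scene cam [0.204 0.64  0.812] [[-0.84, -0.54, -0.02], [-0.39, 0.64, -0.66], [0.37, -0.55, -0.75]] [[533.0, 0.0, 320.0], [0.0, 533.0, 241.0], [0.0, 0.0, 1.0]]
carrier [267. 186. 346. 298.] 0.72
stand [220. 349. 264. 391.] 0.88
stand [264. 187. 348. 297.] 0.3
spare_tube [229. 333. 246. 369.] 0.65
seated_tube_1 [314. 208. 323. 236.] 0.56
seated_tube_1 [291. 230. 303. 258.] 0.52
rod [378. 202. 435. 312.] 0.83
rod_tip [375. 206. 436. 316.] 0.74
rod_grip [374. 206. 433. 312.] 0.85
bottle [250. 195. 272. 232.] 0.72
dish [325. 324. 381. 377.] 0.77
dish [377. 204. 437. 313.] 0.16
near_mouth [266. 187. 350. 298.] 0.59
far_exit [264. 187. 353. 300.] 0.96
top cam [0.358 0.106 1.18 ] [[0.08, -1.0, -0.0], [-0.98, -0.08, -0.2], [0.2, 0.02, -0.98]] [[608.0, 0.0, 316.0], [0.0, 608.0, 236.0], [0.0, 0.0, 1.0]]
carrier [284. 213. 387. 267.] 0.92
stand [176. 229. 214. 266.] 0.57
stand [285. 213. 386. 265.] 0.48
spare_tube [182. 233. 200. 251.] 0.67
seated_tube_1 [316. 223. 327. 240.] 0.66
seated_tube_1 [345. 228. 359. 245.] 0.55
rod [301. 315. 454. 327.] 0.97
rod [184. 234. 200. 253.] 0.62
rod [401. 174. 456. 226.] 0.42
rod_tip [300. 320. 451. 327.] 0.77
rod_grip [237. 301. 282. 348.] 0.59
rod_grip [301. 317. 454. 328.] 0.55
rod_grip [286. 213. 388. 265.] 0.34
dish [235. 302. 289. 346.] 0.86
dish [177. 228. 215. 265.] 0.19
tape [403. 174. 456. 224.] 0.8
tape [303. 317. 450. 331.] 0.53
near_mouth [285. 212. 386. 265.] 0.59
far_exit [286. 213. 390. 263.] 0.73
```

Run:
```python
import cv2
a=cv2.imread('pics/scene0.png')[170:410,200:460];b=cv2.imread('pics/top0.png')[160:360,160:470]
cv2.imwrite('pics/c1.png',cv2.resize(a,None,fx=2.5,fy=2.5,interpolation=cv2.INTER_CUBIC))
cv2.imwrite('pics/c2.png',cv2.resize(b,None,fx=2.5,fy=2.5,interpolation=cv2.INTER_CUBIC))
```

```text
(no output)
```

View pics/c1.png

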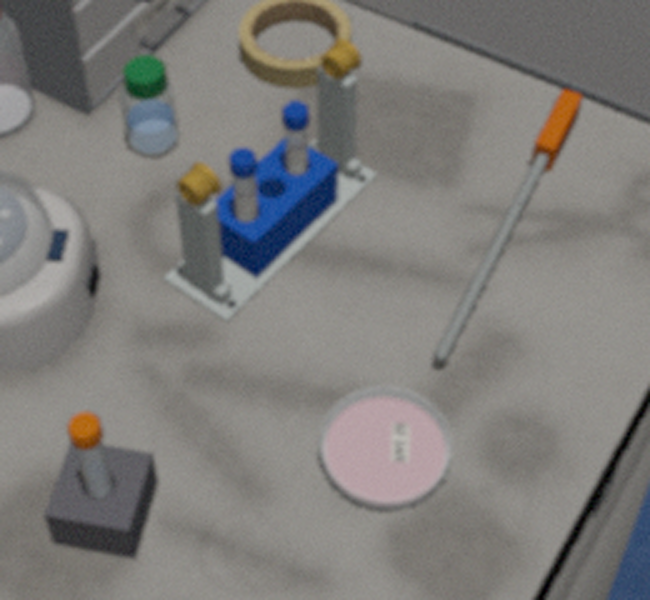

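View pics/c2.png

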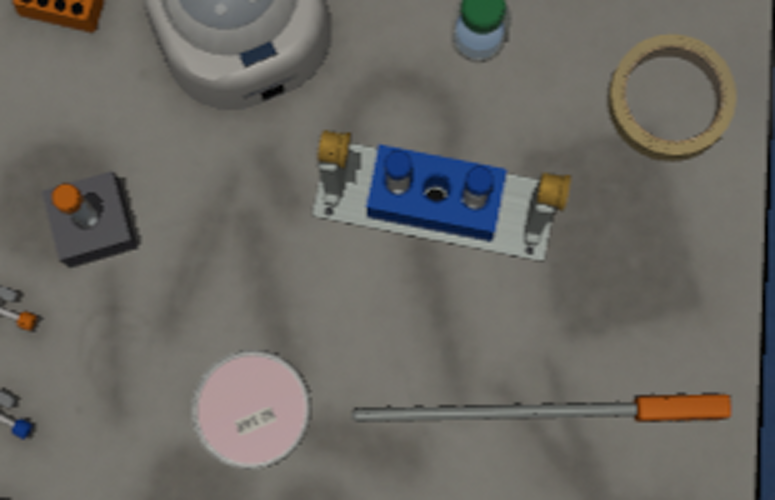

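The carrier's middle pocket is empty. The caps, bushings, stand (lower left) and rod (handle at the -y end) show clearly in both views. Next I fit the poses.

```bash
cat > m.py <<'E'
from h import *
from scipy.optimize import least_squares
def hsv(p): return cv2.cvtColor(p['frame'],cv2.COLOR_RGB2HSV)
def blobs(p,lo,hi,mn=15):
    m=cv2.inRange(hsv(p),np.array(lo),np.array(hi)); n,l,s,c=cv2.connectedComponentsWithStats(m)
    return [(c[i].round(1),s[i].tolist()) for i in range(1,n) if s[i][4]>=mn],l
def tri(ps,uvs):
    f=lambda X:np.concatenate([proj(p,X)-u for p,u in zip(ps,uvs)])
    r=least_squares(f,[.5,0,.1]);return r.x,r.fun
def carr(c,X):
    x,y,a=c;X=np.asarray(X,float);return np.array([x+np.cos(a)*X[0]-np.sin(a)*X[1],y+np.sin(a)*X[0]+np.cos(a)*X[1],X[2]])
E
python3 - <<'E'
from m import *
S=grab_frame('scene');T=grab_frame('top')
for n,p in(('S',S),('T',T)):
    print(n,'orange',[b for b in blobs(p,[3,190,120],[14,255,255])[0]])
    print(n,'brass',[b for b in blobs(p,[15,140,80],[25,255,255])[0]])
obs=[(T,(285.2,246.4),(-.032,.093,.003)),(T,(378,264),(-.032,-.093,.003)),(S,(266.8,280.8),(.032,.093,.003)),(S,(291.6,296.8),(-.032,.093,.003)),(S,(350.4,240),(-.032,-.093,.003))]
f=lambda c:np.concatenate([proj(p,carr(c,X))-u for p,u,X in obs])
r=least_squares(f,[.55,-.02,0]);print(r.x.round(4),r.fun.round(1))
for X in[(0,0,.048),(0,.03,.1),(0,-.03,.1),(0,-.083,.118),(0,.077,.118),(0,-.08,.118),(0,.08,.118)]: print(X,proj(S,carr(r.x,X)).round(1),proj(T,carr(r.x,X)).round(1))
print('rod tip',onz(T,(301.6,325.6),.015))
E
```

```text
S orange [(array([421.7, 216.5]), [415, 206, 17, 24, 41]), (array([424.6, 221.5]), [420, 211, 11, 20, 43])]
S brass [(array([335.8, 193.1]), [330, 186, 13, 15, 127]), (array([423.3, 217.9]), [416, 208, 15, 23, 97]), (array([279.1, 243.3]), [272, 236, 15, 15, 149]), (array([131.5, 320.3]), [124, 313, 16, 16, 43]), (array([108.2, 320. ]), [105, 316, 8, 10, 29]), (array([134.6, 342.4]), [98, 321, 65, 43, 580]), (array([125.7, 339. ]), [123, 336, 6, 7, 15]), (array([233.4, 341.4]), [229, 336, 10, 12, 94]), (array([ 50.3, 366.3]), [44, 361, 14, 13, 110]), (array([266.6, 416.2]), [264, 413, 6, 8, 31])]
T orange [(array([108.9,  61.8]), [105, 58, 9, 8, 56]), (array([183.5, 122.1]), [174, 116, 23, 16, 74]), (array([106.1, 123.6]), [102, 120, 9, 8, 58]), (array([198.8, 143.5]), [191, 121, 17, 47, 142]), (array([191.4, 129.4]), [188, 128, 9, 4, 16]), (array([187.6, 137.4]), [185, 133, 6, 10, 25]), (array([169.7, 150.9]), [166, 142, 13, 20, 55]), (array([182.8, 156.7]), [171, 144, 22, 23, 129]), (array([185.7, 238.3]), [181, 234, 10, 10, 77]), (array([169.5, 287.8]), [167, 285, 6, 6, 25]), (array([433.4, 322.5]), [416, 318, 36, 10, 313])]
T brass [(array([293.1, 218.6]), [288, 213, 12, 13, 122]), (array([381.1, 235.5]), [375, 230, 13, 13, 127])]
[ 0.5919  0.0932 -0.1073] [ 0.   0.3  0.3  0.4 -1.  -0.  -0.3  0.9  0.6 -1.2]
(0, 0, 0.048) [309.1 244. ] [335.2 235.2]
(0, 0.03, 0.1) [297.6 234.9] [319.8 226.5]
(0, -0.03, 0.1) [318.5 216.1] [352.3 232.6]
(0, -0.083, 0.118) [335.9 193.5] [382.1 236. ]
(0, 0.077, 0.118) [279.6 243.8] [294.1 219.5]
(0, -0.08, 0.118) [334.9 194.4] [380.4 235.7]
(0, 0.08, 0.118) [278.5 244.8] [292.5 219.1]
rod tip [0.41862578 0.14295098 0.015     ]
```

Run:
```python
from m import *
S=grab_frame('scene');T=grab_frame('top')
obs=[(T,(285.2,246.4),(-.032,.093,.003)),(T,(378,264),(-.032,-.093,.003)),(S,(266.8,280.8),(.032,.093,.003)),(S,(291.6,296.8),(-.032,.093,.003)),(S,(350.4,240),(-.032,-.093,.003)),
(T,(381.1,235.5),(0,-.082,.118)),(S,(335.8,193.1),(0,-.083,.118)),(T,(293.1,218.6),(0,.078,.118)),(S,(279.1,243.3),(0,.078,.118))]
f=lambda c:np.concatenate([proj(p,carr(c,X))-u for p,u,X in obs])
r=least_squares(f,[.55,-.02,0]);print('carrier',r.x.round(4),r.fun.round(1))
print('pocket2',carr(r.x,(0,0,0)))
for u,v in (((335.8,193.1),(381.1,235.5)),((279.1,243.3),(293.1,218.6)),((233.4,341.4),(185.7,238.3))): x,e=tri([S,T],[u,v]);print(x.round(4),e.round(1))
print('handle',onz(T,(433.4,322.5),.028), 'cap z=.1045',onz(T,(185.7,238.3),.1065))
# stand blob
for n,p in(('S',S),('T',T)):
    q=regions_of('stand',p)[0]; print(n,q['bbox'],q['confidence']); 
# rod line from top: axis points via gray profile
g=cv2.cvtColor(T['frame'],cv2.COLOR_RGB2GRAY).astype(float)
q=regions_of('rod',T)[0];ys,xs=np.nonzero(q['region']);print('rod',q['bbox'])
for c in range(300,456,12):
    yy=ys[xs==c]; 
    if len(yy): print(c,yy.min(),yy.max(),onz(T,(c,yy.mean()),.015).round(4)[:2])
```

```text
carrier [ 0.5923  0.0932 -0.108 ] [ 0.   0.   0.3  0.2 -1.2 -0.1 -0.5  0.8  0.4 -1.3  0.4  0.2 -0.1  0.4
  0.5  0.5 -0.1  0.7]
pocket2 [0.59229188 0.09323811 0.        ]
[0.5827 0.0125 0.1208] [-0.3 -0.1  0.1  0.3]
[0.6005 0.1713 0.1207] [-0.3 -0.1  0.1  0.3]
[0.5509 0.3613 0.1092] [-0.2 -0.1  0.1  0.2]
handle [ 0.44442723 -0.1038084   0.028     ] cap z=.1045 [0.55180367 0.36214148 0.1065    ]
S [221.1, 345.4, 264.0, 395.8] 0.91
T [175.7, 227.3, 214.3, 265.3] 0.61
rod [301.3, 315.1, 452.7, 327.8]
312 323 328 [0.4205 0.1233]
324 323 327 [0.4233 0.1006]
336 323 327 [0.4252 0.0779]
348 323 327 [0.4271 0.0552]
360 322 327 [0.43   0.0325]
372 322 326 [0.4328 0.0099]
384 322 326 [ 0.4347 -0.0128]
396 322 326 [ 0.4366 -0.0355]
408 321 326 [ 0.4395 -0.0582]
420 318 328 [ 0.4423 -0.0809]
432 318 327 [ 0.4452 -0.1035]
444 318 327 [ 0.4471 -0.1262]
```

Emit:
{"api": "step_arm", "payload": {"targets": [0,-13,37,0,0,0,0,0,-13,37,0,0,0,0,0,-13,37,0,0,0,0,0,-13,37,0,0,0,0,0,-13,37,0,0,0,0,0,-13,37,0,0,0,0,0,-13,37,0,0,0,0,0,-13,37,0,0,0,0,0,-13,37,0,0,0,0,0,-13,37,0,0,0,0,0,-13,37,0,0,0,0,0,-13,33,0,0,0,0]}}

```text
clock: 2.85
tcp_pos: [0.5531, 0.3641, 0.2147]
eef_rot: [[0.256, 0.967, 0.001], [0.967, -0.256, -0.0], [0.0, 0.001, -1.0]]
contact_force: [-0.4, 0.1, 0.3]
finger_gap: 1.0
```

Emit:
{"api": "step_arm", "payload": {"targets": [0,0,0,0,0,0,8.2,0,0,0,0,0,0,8.2,0,0,0,0,0,0,8.2,0,0,0,0,0,0,8.2,0,0,0,0,0,0,8.2,0,0,0,0,0,0,8.2,0,0,0,0,0,0,8.2,0,0,0,0,0,0,8.2,0,0,0,0,0,0,8.2,0,0,0,0,0,0,7.6,0,0,0,0,0,0,0]}}

```text
clock: 3.95
tcp_pos: [0.5513, 0.3656, 0.2145]
eef_rot: [[0.994, -0.108, 0.0], [-0.108, -0.994, -0.0], [0.0, 0.0, -1.0]]
contact_force: [0.2, 0.5, 0.1]
finger_gap: 1.001
```

Emit:
{"api": "step_arm", "payload": {"targets": [0,0,4,38,0,0,0,0,0,0,38,0,0,0,0,0,0,38,0,0,0,0,0,0,37,0,0,0,0.5,0,0,0,0,0,0,1,0,0,0,0,0,0,1,0,0,0,0,0,0,1,0,0,0,0,0,0,1,0,0,0,0,0,0,1,0,0,0,0,0,0]}}

```text
clock: 4.95
tcp_pos: [0.5514, 0.3619, 0.0647]
eef_rot: [[0.994, -0.107, 0.001], [-0.107, -0.994, 0.001], [0.001, -0.001, -1.0]]
contact_force: [0.6, 0.3, -0.4]
finger_gap: 0.498
```

Emit:
{"api": "step_arm", "payload": {"targets": [1,0,0,0,0,0,0,1,0,0,0,0,0,0,1,0,0,0,0,0,0,1,0,0,0,0,0,0,1,0,0,0,0,0,0,1,0,0,0,0,0,0]}}

```text
clock: 5.55
tcp_pos: [0.5509, 0.3615, 0.0635]
eef_rot: [[0.994, -0.108, -0.0], [-0.108, -0.994, -0.0], [-0.0, 0.0, -1.0]]
contact_force: [-0.6, 0.3, 0.8]
finger_gap: 0.173
```

Emit:
{"api": "step_arm", "payload": {"targets": [1,0,0,-40,0,0,0,1,0,0,-40,0,0,0,1,0,0,-40,0,0,0,1,0,0,-40,0,0,0,1,9,33,0,0,0,0,1,9,33,0,0,0,0,1,9,33,0,0,0,0,1,9,33,0,0,0,0,1,9,33,0,0,0,0,1,9,33,0,0,0,0,1,8,32,0,0,0,0,1,8,32,0,0,0,0]}}

```text
clock: 6.75
tcp_pos: [0.5924, 0.0921, 0.2237]
eef_rot: [[0.994, -0.108, 0.0], [-0.108, -0.994, 0.0], [0.0, -0.0, -1.0]]
contact_force: [-0.3, -0.4, -0.9]
finger_gap: 0.174
```

Emit:
{"api": "step_arm", "payload": {"targets": [1,0,0,0,0,0,0]}}

```text
clock: 6.85
tcp_pos: [0.593, 0.0871, 0.2241]
eef_rot: [[0.993, -0.116, 0.001], [-0.116, -0.993, -0.002], [0.001, 0.002, -1.0]]
contact_force: [-0.1, -0.4, 0.7]
finger_gap: 0.174
```

Run:
```python
from m import *
s=sense();print(s['tcp_pos'].round(4) if hasattr(s['tcp_pos'],'round') else s['tcp_pos'],s['finger_gap'])
S=grab_frame('scene');T=grab_frame('top');save(S,'s1.png')
a=S['frame'][120:300,230:410,::-1];b=T['frame'][150:330,240:420,::-1]
cv2.imwrite('pics/c3.png',cv2.resize(np.hstack([a,b]),(800,400),interpolation=cv2.INTER_CUBIC))
tc=np.array(s['tcp_pos']); print('foot pred',proj(S,tc-[0,0,.0575]),proj(S,(.5923,.0932,.048)))
```

```text
[0.593  0.0871 0.2241] 0.17382231824609848
foot pred [308.38793306 196.79950645] [308.91671368 243.9416526 ]
```

View pics/c3.png

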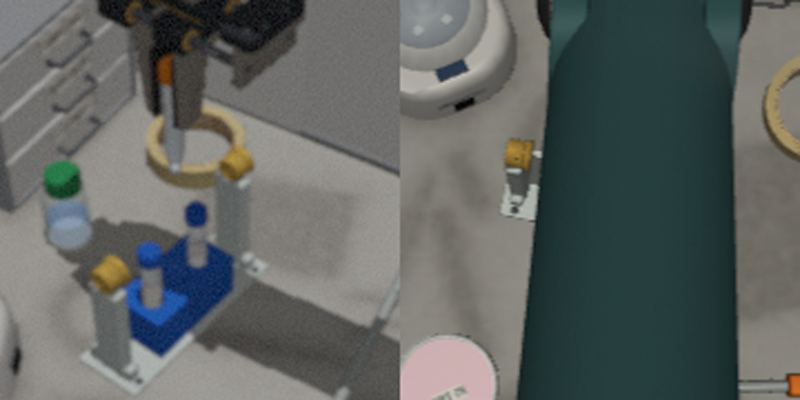

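The foot of the held tube shows at about (309,197) in the scene picture, within 1 px of the prediction, above the empty middle pocket. The arm covers the top view.

Emit:
{"api": "step_arm", "payload": {"targets": [1,0,0,20,0,0,0,1,0,0,20,0,0,0,1,0,0,0,0,0,0,1,0,0,0,0,0,0]}}

```text
clock: 7.35
tcp_pos: [0.5923, 0.0948, 0.1836]
eef_rot: [[0.994, -0.106, -0.001], [-0.106, -0.994, 0.0], [-0.001, -0.0, -1.0]]
contact_force: [-0.4, -0.6, 0.2]
finger_gap: 0.17
```

Run:
```python
from m import *
s=sense();tc=np.array(s['tcp_pos']);R=np.array(s['eef_rot']);print(tc.round(4),np.round(R[:,0],3))
S=grab_frame('scene')
print('tool delta mm to pocket',(R.T@(np.array([.5923,.0932,tc[2]])-tc)*1000).round(1))
print('foot pred',proj(S,tc-[0,0,.0575]),proj(S,tc+[0,-.0,-.035]), proj(S,(.5923,.0932,.048)))
x,y=proj(S,tc-[0,0,.04]).astype(int); 
c=S['frame'][y-40:y+60,x-50:x+50,::-1];cv2.imwrite('pics/c4.png',cv2.resize(c,(600,600),interpolation=cv2.INTER_CUBIC));print('crop origin',x-50,y-40)
```

```text
[0.5923 0.0948 0.1836] [ 0.994 -0.106 -0.001]
tool delta mm to pocket [ 0.2  1.6 -0. ]
foot pred [307.1005871  215.81473047] [306.67364266 206.90304999] [308.91671368 243.9416526 ]
crop origin 256 168
```

View pics/c4.png

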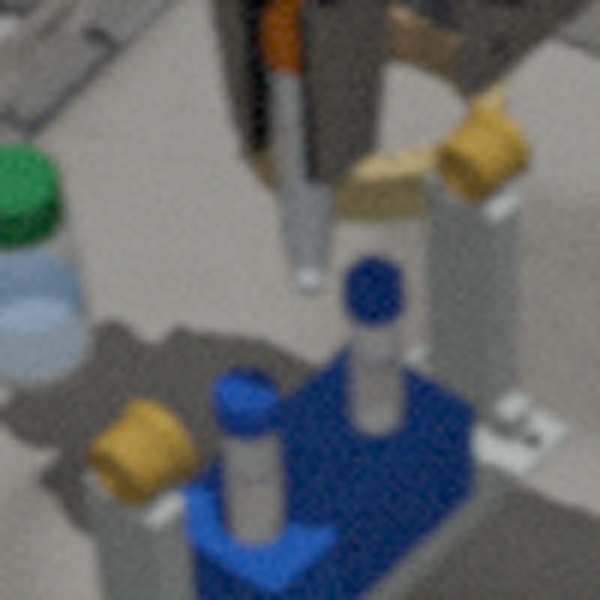

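Emit:
{"api": "step_arm", "payload": {"targets": [1,0,1.5,20,0,0,0,1,0,0,20,0,0,0,1,0,0,15,0,0,0,1,0,0,12,0,0,0,1,0,0,4,0,0,0,1,0,0,0,0,0,0,1,0,0,4,0,0,0,1,0,0,4,0,0,0,1,0,0,4,0,0,0,1,0,0,4,0,0,0,1,0,0,0,0,0,0]}}

```text
clock: 8.5
tcp_pos: [0.5924, 0.0928, 0.0965]
eef_rot: [[0.994, -0.107, 0.001], [-0.107, -0.994, 0.001], [0.001, -0.001, -1.0]]
contact_force: [0.7, 2.7, -0.0]
finger_gap: 0.172
```

Emit:
{"api": "step_arm", "payload": {"targets": [1,0,0,8,0,0,0,1,0,0,8,0,0,0,1,0,0,8,0,0,0,1,0,0,5,0,0,0,1,0,0,3,0,0,0,1,0,0,2,0,0,0,1,0,0,0,0,0,0]}}

```text
clock: 9.2
tcp_pos: [0.5925, 0.093, 0.0621]
eef_rot: [[0.994, -0.107, 0.0], [-0.107, -0.994, 0.001], [0.0, -0.001, -1.0]]
contact_force: [1.7, 5.6, -1.3]
finger_gap: 0.174
```

Emit:
{"api": "step_arm", "payload": {"targets": [0.6,0,-1,0,0,0,0,0.4,0,0,0,0,0,0,0,0,0,0,0,0,0,0,0,0,0,0,0,0,0,0,0,0,0,0,0,0,0,0,0,0,0]}}

```text
schema error: expected a multiple of 7 numbers
```

Emit:
{"api": "step_arm", "payload": {"targets": [0,0,0,-20,0,0,0,0,0,0,-30,0,0,0,0,0,0,-40,0,0,0,0,0,0,-40,0,0,0,0,0,0,-20,0,0,0,0,0,0,0,0,0,0]}}

```text
clock: 9.8
tcp_pos: [0.5936, 0.0905, 0.2151]
eef_rot: [[0.994, -0.109, 0.004], [-0.109, -0.994, -0.0], [0.004, -0.0, -1.0]]
contact_force: [-1.1, -1.4, -0.1]
finger_gap: 0.673
```

The open call was refused for a wrong count, so the lift happened while the fingers were opening. I must check the tube before going on.

Emit:
{"api": "step_arm", "payload": {"targets": [0,0,0,0,0,0,0,0,0,0,0,0,0,0,0,0,0,0,0,0,0]}}

```text
clock: 10.1
tcp_pos: [0.5913, 0.0915, 0.2108]
eef_rot: [[0.994, -0.108, -0.003], [-0.108, -0.994, -0.001], [-0.003, 0.002, -1.0]]
contact_force: [0.1, 0.2, -0.0]
finger_gap: 0.933
```

Run:
```python
from m import *
s=sense();print(np.round(s['tcp_pos'],4),s['finger_gap'],s['contact_force'])
S=grab_frame('scene');c=S['frame'][130:310,220:450,::-1]
cv2.imwrite('pics/c5.png',cv2.resize(c,None,fx=3.3,fy=3.3,interpolation=cv2.INTER_CUBIC))
```

```text
[0.5913 0.0915 0.2108] 0.9334247229695837 [ 0.08455976  0.22432976 -0.02966308]
```

View pics/c5.png

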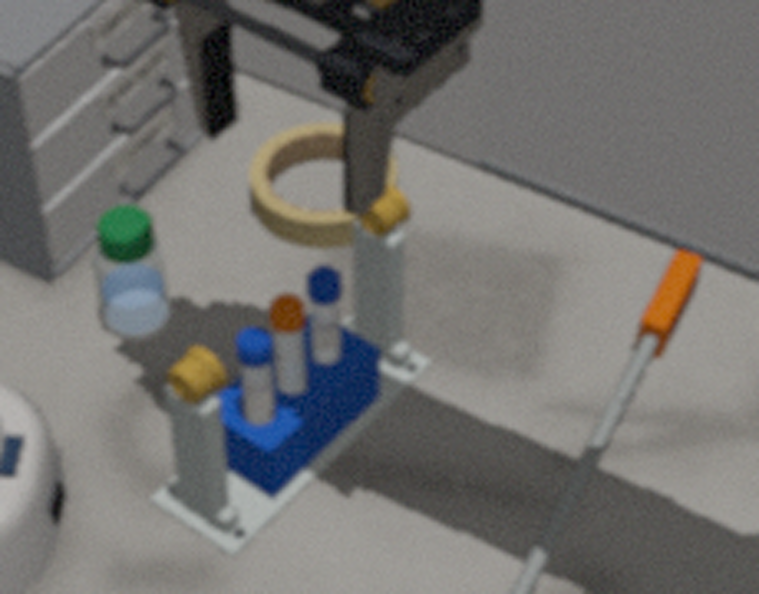

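The scene crop shows the orange cap at (288,312), in line with and level with the blue caps at (255,345) and (324,285). The spare tube is seated upright. Next I check the free space on the -y side for the rod.

Run:
```python
from m import *
a=cv2.imread('pics/scene0.png');b=cv2.imread('pics/top0.png')
cv2.imwrite('pics/c6.png',np.vstack([a[:300,:],b[100:400]])[:, :])
T=grab_frame('top')
for z in(0,.1): print(onz(T,(466,250),z))
```

```text
[ 0.59355727 -0.16639366  0.        ]
[ 0.57364396 -0.14334978  0.1       ]
```

View pics/c6.png

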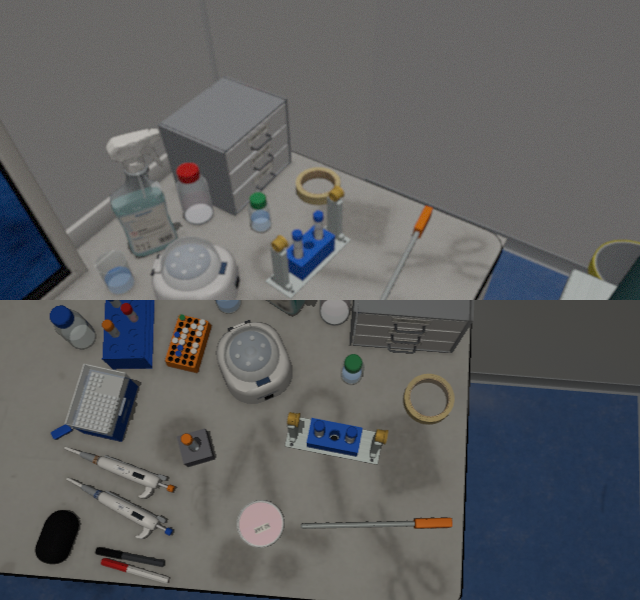

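The top view shows open floor beyond the table edge (y ≈ -0.17), and the wall is only at large x. The rod run-in is therefore free.

Emit:
{"api": "step_arm", "payload": {"targets": [0,-21,34,0,0,0,0,0,-21,34,0,0,0,0,0,-21,34,0,0,0,0,0,-21,34,0,0,0,0,0,-21,34,0,0,0,0,0,-21,33,0,0,0,0,0,0,0,30,0,0,-6.1,0,0,0,40,0,0,-6.2,0,0,0,40,0,0,0,0,0,0,40,0,0,0,0,0,0,0,0,0,0,0,0,0,0,0,0,0]}}

```text
clock: 11.4
tcp_pos: [0.4448, -0.0968, 0.0627]
eef_rot: [[0.994, 0.106, -0.002], [0.106, -0.994, -0.001], [-0.002, 0.0, -1.0]]
contact_force: [0.9, -0.5, 0.5]
finger_gap: 1.0
```

Run:
```python
from m import *
s=sense();tc=np.array(s['tcp_pos']);R=np.array(s['eef_rot']);print(tc.round(4),R.round(3).tolist())
print('delta',(R.T@(np.array([.4438,-.096,.004])-tc)*1000).round(1), np.degrees(np.arctan2(R[1,0],R[0,0])),'want 6.1')
S=grab_frame('scene'); q=regions_of('rod',S)[0]
print(q['bbox'],[proj(S,X).round(1).tolist() for X in((.4447,-.104,.03),(.4447-.107*.251,-.104+.994*.251,.015))])
c=S['frame'][180:340,340:500,::-1];cv2.imwrite('pics/c7.png',cv2.resize(c,(600,600),interpolation=cv2.INTER_CUBIC))
```

```text
[ 0.4448 -0.0968  0.0627] [[0.994, 0.106, -0.002], [0.106, -0.994, -0.001], [-0.002, 0.0, -1.0]]
delta [-0.9 -0.9 58.7] 6.0860535920482155 want 6.1
[374.2, 204.7, 437.4, 313.6] [[423.0, 216.5], [375.3, 313.8]]
```

View pics/c7.png

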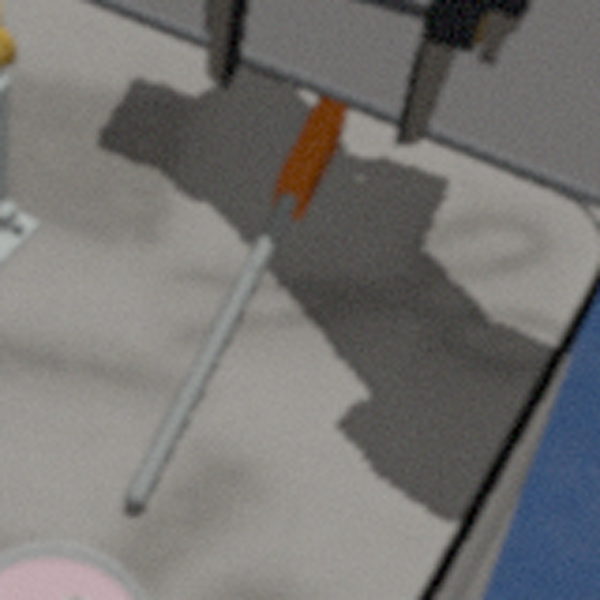

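The handle (crop 310,150) lies between the open fingers, and the rod tip at (135,505) agrees with the fit. Descending.

Emit:
{"api": "step_arm", "payload": {"targets": [0,-1,-1,30,0,0,0,0,0,0,20,0,0,0,0,0,0,5,0,0,0,0,0,0,2,0,0,0,1,0,0,0,0,0,0,1,0,0,0,0,0,0,1,0,0,0,0,0,0,1,0,0,0,0,0,0,1,0,0,0,0,0,0,1,0,0,0,0,0,0,1,0,0,0,0,0,0,1,0,0,0,0,0,0]}}

```text
clock: 12.7
tcp_pos: [0.444, -0.0954, 0.0056]
eef_rot: [[0.994, 0.107, -0.0], [0.107, -0.994, 0.0], [-0.0, -0.0, -1.0]]
contact_force: [0.1, -0.4, -0.2]
finger_gap: 0.325
```

Emit:
{"api": "step_arm", "payload": {"targets": [1,0,0,0,0,0,0,1,0,0,0,0,0,0,1,0,0,0,0,0,0]}}

```text
clock: 13.0
tcp_pos: [0.444, -0.0954, 0.0056]
eef_rot: [[0.994, 0.107, -0.0], [0.107, -0.994, -0.0], [-0.0, -0.0, -1.0]]
contact_force: [-0.6, -0.1, 0.4]
finger_gap: 0.196
```

Emit:
{"api": "step_arm", "payload": {"targets": [1,0,0,-13,0,0,0,1,0,0,-30,0,0,0,1,0,0,-30,0,0,0,1,0,0,-30,0,0,0,1,0,0,0,0,0,4.1,1,0,0,0,0,0,4.1,1,0,0,0,0,0,4,1,0,38,0,0,0,0,1,0,38,0,0,0,0,1,0,38,0,0,0,0,1,0,38,0,0,0,0,1,0,0,0,0,0,0]}}

```text
clock: 14.2
tcp_pos: [0.4267, -0.2522, 0.1099]
eef_rot: [[0.993, -0.114, 0.001], [-0.114, -0.993, -0.004], [0.002, 0.003, -1.0]]
contact_force: [0.0, 0.8, -1.2]
finger_gap: 0.192
```

Emit:
{"api": "step_arm", "payload": {"targets": [1,22,0,0,0,0,0,1,22,0,0,0,0,0,1,22,0,0,0,0,0,1,22,0,0,0,0,0,1,22,0,0,0,0,0,1,17,0,0,0,0,0,1,0,0,0,0,0,0,1,0,0,0,0,0,0,1,0,0,0,0,0,0,1,0,0,0,0,0,0]}}

```text
clock: 15.2
tcp_pos: [0.5533, -0.2599, 0.1088]
eef_rot: [[0.994, -0.107, -0.0], [-0.107, -0.994, 0.0], [-0.0, -0.0, -1.0]]
contact_force: [-0.1, -0.4, -0.9]
finger_gap: 0.192
```

```bash
cat > r.py <<'E'
from m import *
import sys
s=sense();tc=np.array(s['tcp_pos']);R=np.array(s['eef_rot']);print(s['clock'],tc.round(4),R.round(3).tolist(),np.round(s['contact_force'],1),s['finger_gap'])
S=grab_frame('scene');T=grab_frame('top')
fwd=-R[:,1]; ax=tc-R[:,2]*.0094; tip=ax+fwd*.2425
c=(.5923,.0932,-.108)
print('tip pred',tip.round(4),proj(S,tip).round(1),proj(T,tip).round(1))
m=carr(c,(0,-.093,.118));print('mouth',m.round(4),proj(S,m).round(1),proj(T,m).round(1))
print('delta tool mm tip->mouth',(R.T@(m-tip)*1000).round(1))
for p,n in((S,'S'),(T,'T')):
    q=regions_of('rod',p)
    if q: print(n,np.round(q[0]['bbox'],1),q[0]['confidence'])
a=S['frame'][150:300,290:440,::-1];b=T['frame'][170:320,320:470,::-1]
cv2.imwrite(sys.argv[1],cv2.resize(np.hstack([a,b]),(800,400),interpolation=cv2.INTER_CUBIC))
E
python3 r.py pics/c8.png
```

```text
15.2 [ 0.5533 -0.2599  0.1088] [[0.994, -0.107, -0.0], [-0.107, -0.994, 0.0], [-0.0, -0.0, -1.0]] [-0.1 -0.4 -0.9] 0.19200366742363179
tip pred [ 0.5792 -0.0187  0.1183] [345.6 185.1] [398.5 239.4]
mouth [0.5823 0.0007 0.118 ] [339.  190.6] [387.6 236.8]
delta tool mm tip->mouth [  1.  -19.7   0.3]
S [348.5 117.  418.4 182.8] 0.91
T [400.1 236.1 534.9 271. ] 0.86
```

View pics/c8.png

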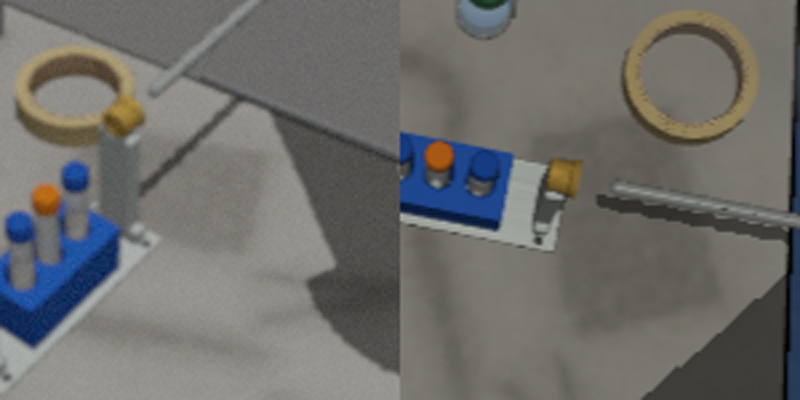

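The tip shows at scene (348,184.5) and top (400,240.5), about 20 mm short of the funnel and close to in line. Next I fit the rod line in both views against the brass bushings, so that calibration bias cancels.

```bash
cat > l.py <<'E'
from m import *
s=sense();tc=np.array(s['tcp_pos']);R=np.array(s['eef_rot'])
S=grab_frame('scene');T=grab_frame('top')
fwd=-R[:,1]; ax=tc-R[:,2]*.0094
pl=[]
for p,n in((S,'S'),(T,'T')):
    # expected tube line; sample cross profiles, brightness-saturation based weighting
    g=cv2.GaussianBlur(cv2.cvtColor(p['frame'],cv2.COLOR_RGB2GRAY),(3,3),0).astype(np.float32)
    reg=regions_of('rod',p)[0]['region']
    hs=hsv(p)
    pts=[]
    for d in np.arange(.06,.237,.004):
        u=proj(p,ax+fwd*d); v=proj(p,ax+fwd*(d+.01)); t=(v-u)/np.linalg.norm(v-u); nn=np.array([-t[1],t[0]])
        o=np.arange(-7,7.01,.25); q=u+o[:,None]*nn
        w=cv2.remap(reg.astype(np.float32),q[:,0].astype(np.float32)[None],q[:,1].astype(np.float32)[None],cv2.INTER_LINEAR)[0]
        if w.sum()>4: pts.append(u+(o*w).sum()/w.sum()*nn)
    pts=np.array(pts,np.float32)
    l=cv2.fitLine(pts,cv2.DIST_HUBER,0,.01,.01).ravel(); nrm=np.array([-l[1],l[0]])
    off=(pts-l[2:])@nrm
    print(n,len(pts),'rms',off.std().round(2))
    K=np.array(p['camera_matrix']);L=np.array([nrm[0],nrm[1],-nrm@l[2:]]);c=K.T@L
    N=np.array(p['R']).T@c;pl.append((N,-c@np.array(p['t'])))
# intersect planes at two y values
A=np.array([pl[0][0],pl[1][0]]);b=np.array([pl[0][1],pl[1][1]])
def at(y): M=A[:,[0,2]];xz=np.linalg.solve(M,b-A[:,1]*y);return np.array([xz[0],y,xz[1]])
near=np.array([.5827,.0125,.1208]);far=np.array([.6005,.1713,.1207])
for q in(-.19,-.03,near[1],far[1]): 
    e=tc+0; f=ax+fwd*((q-ax[1])/fwd[1]); print('y',q,'meas',at(q).round(4),'FK',f.round(4))
print('axis err at near (mm, x z)',((at(near[1])-near)*1000).round(1),'far',((at(far[1])-far)*1000).round(1))
E
python3 l.py
```

```text
S 45 rms 0.2
T 45 rms 0.2
y -0.19 meas [ 0.5617 -0.19    0.1166] FK [ 0.5614 -0.19    0.1182]
y -0.03 meas [ 0.5784 -0.03    0.1182] FK [ 0.5785 -0.03    0.1182]
y 0.0125 meas [0.5829 0.0125 0.1187] FK [0.583  0.0125 0.1182]
y 0.1713 meas [0.5996 0.1713 0.1203] FK [0.6    0.1713 0.1182]
axis err at near (mm, x z) [ 0.2  0.  -2.1] far [-0.9  0.  -0.4]
```

Emit:
{"api": "step_arm", "payload": {"targets": [1,0,-8,-0.5,0,0,0,1,0,-8,0,0,0,0,1,0,-8,0,0,0,0,1,0,-6,0,0,0,0,1,0,-6,0,0,0,0,1,0,0,0,0,0,0,1,0,0,0,0,0,0]}}

```text
clock: 16.3
tcp_pos: [0.5581, -0.2241, 0.1092]
eef_rot: [[0.994, -0.105, 0.0], [-0.105, -0.994, -0.0], [0.0, 0.0, -1.0]]
contact_force: [0.4, 0.0, -0.8]
finger_gap: 0.195
```

Emit:
{"api": "step_arm", "payload": {"targets": [1,0,-6,0,0,0,0,1,0,-6,0,0,0,0,1,0,-6,0,0,0,0,1,0,0,0,0,0,0,1,0,0,0,0,0,0]}}

```text
clock: 16.8
tcp_pos: [0.56, -0.206, 0.1091]
eef_rot: [[0.994, -0.105, 0.0], [-0.105, -0.994, -0.0], [0.0, 0.0, -1.0]]
contact_force: [-0.1, -0.5, -1.0]
finger_gap: 0.193
```

```bash
python3 r.py pics/c9.png; python3 -c "
from cell import sense;print(sense()['wrist_torque'])"
```

```text
16.8 [ 0.56   -0.206   0.1091] [[0.994, -0.105, 0.0], [-0.105, -0.994, -0.0], [0.0, 0.0, -1.0]] [-0.1 -0.5 -1. ] 0.19345284650333605
tip pred [0.5856 0.0351 0.1185] [327.9 200.5] [368.5 233.4]
mouth [0.5823 0.0007 0.118 ] [339.  190.6] [387.6 236.8]
delta tool mm tip->mouth [ 0.4 34.5  0.5]
S [329.5 127.5 404.2 201.8] 0.97
T [373.3 228.1 498.4 265.4] 0.71
[-0.06857563  0.04779072 -0.00910295]
```

View pics/c9.png

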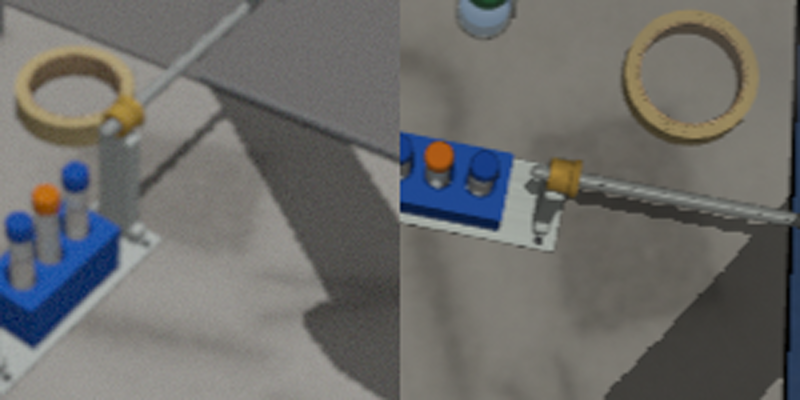

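The tip has come out of the near bushing (scene crop 108,128; top crop 538,173) with near-zero forces. I continue across the caps.

Emit:
{"api": "step_arm", "payload": {"targets": [1,0,-10,0,0,0,0.15,1,0,-14,0,0,0,0,1,0,-14,0,0,0,0,1,0,-14,0,0,0,0,1,0,-14,0,0,0,0,1,0,-14,0,0,0,0,1,0,-14,0,0,0,0,1,0,-12,0,0,0,0,1,0,-8,0,0,0,0,1,0,0,0,0,0,0,1,0,0,0,0,0,0]}}

```text
clock: 18.1
tcp_pos: [0.5723, -0.0933, 0.1092]
eef_rot: [[0.994, -0.109, 0.0], [-0.109, -0.994, -0.0], [0.0, 0.0, -1.0]]
contact_force: [-0.5, -0.3, -0.9]
finger_gap: 0.193
```

```bash
sed -i "s/150:300,290:440/160:310,240:390/;s/170:320,320:470/150:300,260:410/" r.py; sed -i "s/^m=carr.*/m=carr(c,(0,.067,.118));print('fmouth',m.round(4),proj(S,m).round(1),proj(T,m).round(1))/" r.py; python3 r.py pics/c10.png; python3 -c "
from cell import sense;print(sense()['wrist_torque'])"
```

```text
18.1 [ 0.5723 -0.0933  0.1092] [[0.994, -0.109, 0.0], [-0.109, -0.994, -0.0], [0.0, 0.0, -1.0]] [-0.5 -0.3 -0.9] 0.192621001037279
tip pred [0.5986 0.1477 0.1185] [287.6 235.9] [306.3 221.2]
fmouth [0.5995 0.1598 0.118 ] [283.2 240.3] [299.6 220.2]
delta tool mm tip->mouth [ -0.4 -12.1   0.4]
S [289.4 156.  372.4 235.3] 0.96
T [307.  216.1 432.2 252.1] 0.94
[-0.09179718  0.06167137  0.00516832]
```

View pics/c10.png

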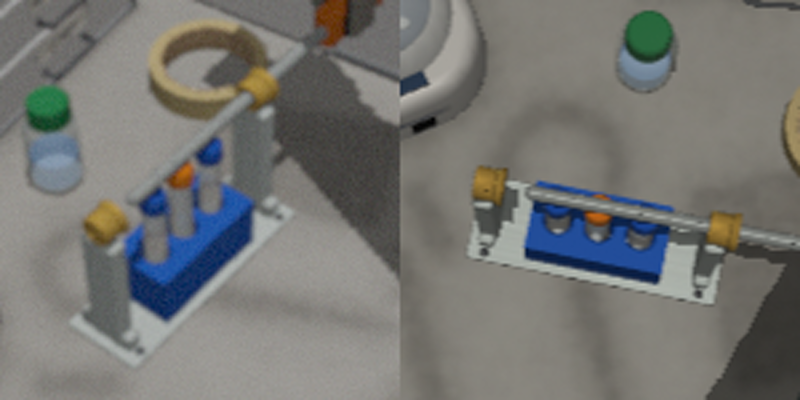

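The rod passes over the three caps and points at the far bushing, about 12 mm away. I advance into it gently.

Emit:
{"api": "step_arm", "payload": {"targets": [1,-0.3,-6,0,0,0,0,1,0,-6,0,0,0,0,1,0,-6,0,0,0,0,1,0,-6,0,0,0,0,1,0,-6,0,0,0,0,1,0,0,0,0,0,0]}}

```text
clock: 18.9
tcp_pos: [0.5754, -0.0616, 0.109]
eef_rot: [[0.994, -0.107, -0.0], [-0.107, -0.994, 0.001], [-0.0, -0.0, -1.0]]
contact_force: [-0.2, 0.6, -1.6]
finger_gap: 0.195
```

Emit:
{"api": "step_arm", "payload": {"targets": [1,0,-6,0,0,0,0,1,0,-6,0,0,0,0,1,0,-6,0,0,0,0,1,0,-6,0,0,0,0,1,0,-5,0,0,0,0,1,0,0,0,0,0,0,1,0,0,0,0,0,0]}}

```text
clock: 19.6
tcp_pos: [0.5784, -0.0343, 0.1091]
eef_rot: [[0.994, -0.108, 0.0], [-0.108, -0.994, -0.0], [0.0, 0.0, -1.0]]
contact_force: [1.0, -0.8, -1.0]
finger_gap: 0.191
```

```bash
python3 r.py pics/c11.png; python3 -c "
from cell import sense;print(sense()['wrist_torque'])
from m import *
S=grab_frame('scene');T=grab_frame('top')
c=(.5923,.0932,-.108)
for y in(.087,.102,.112,.115): print(y,proj(S,carr(c,(0,y,.118))).round(1),proj(T,carr(c,(0,y,.118))).round(1))
for th in('bottle','dish','tape'): print(th,[np.round(look_for(th,p)[0]['bbox']) for p in(S,T) if look_for(th,p)])"
```

```text
19.6 [ 0.5784 -0.0343  0.1091] [[0.994, -0.108, 0.0], [-0.108, -0.994, -0.0], [0.0, 0.0, -1.0]] [ 1.  -0.8 -1. ] 0.19077544350428932
tip pred [0.6046 0.2068 0.1185] [264.8 256.5] [273.8 215.3]
fmouth [0.5995 0.1598 0.118 ] [283.2 240.3] [299.6 220.2]
delta tool mm tip->mouth [-0.  47.3  0.5]
S [268.2 170.5 353.6 254. ] 0.56
T [276.2 211.6 390.1 238.3] 0.68
[-0.09164021  0.10346728 -0.00654375]
0.087 [275.6 247.1] [288.7 218.2]
0.102 [269.7 252.3] [280.5 216.6]
0.112 [265.7 255.9] [275.  215.6]
0.115 [264.6 256.9] [273.4 215.3]
bottle [array([252., 193., 274., 232.]), array([343., 155., 366., 186.])]
dish [array([329., 324., 380., 375.]), array([238., 299., 288., 347.])]
tape [array([296., 170., 341., 204.])]
```

View pics/c11.png

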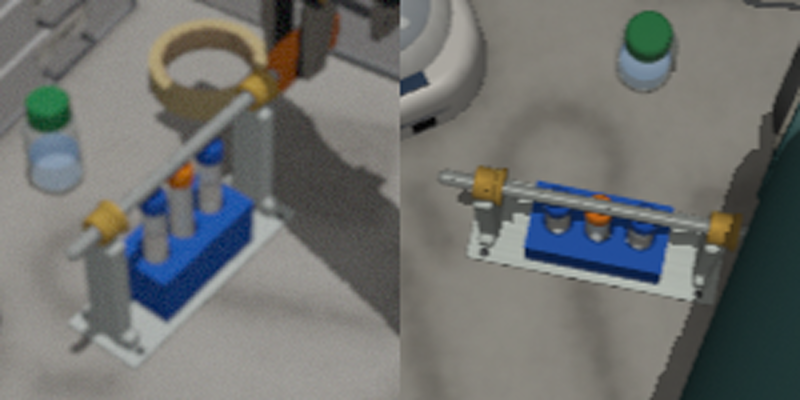

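The tip stands out of the far bushing (scene crop 75,250; top crop 440,176), about 21–25 mm. I add 5 mm of margin, hold and finish.

Emit:
{"api": "step_arm", "payload": {"targets": [1,0,-3,0,0,0,0,1,0,-2,0,0,0,0,1,0,0,0,0,0,0,1,0,0,0,0,0,0,1,0,0,0,0,0,0]}}

```text
clock: 20.95
tcp_pos: [0.5789, -0.0294, 0.1091]
eef_rot: [[0.994, -0.108, 0.0], [-0.108, -0.994, -0.0], [0.0, 0.0, -1.0]]
contact_force: [-0.9, -0.2, -0.9]
finger_gap: 0.193
```

```bash
python3 r.py pics/c12.png; python3 -c "
from cell import finish_job;print(finish_job())"
```

```text
20.95 [ 0.5789 -0.0294  0.1091] [[0.994, -0.108, 0.0], [-0.108, -0.994, -0.0], [0.0, 0.0, -1.0]] [-0.9 -0.2 -0.9] 0.19285131806111255
tip pred [0.6052 0.2117 0.1185] [262.8 258.2] [271.1 214.7]
fmouth [0.5995 0.1598 0.118 ] [283.2 240.3] [299.6 220.2]
delta tool mm tip->mouth [-0.1 52.2  0.5]
S [264.9 170.2 368.3 257.5] 0.56
T [273.8 211.7 378.1 238. ] 0.55
the job is handed in; nothing more can be done
None
```

The job is handed in at about 21 s. The spare tube is in the middle pocket, and the rod runs through both bushings with its handle still held in the gripper.

- **Spare tube:** It stands upright, with its cap in line with and level with the two seated tubes, as seen in the scene picture.
- **One slip:** My command to open the gripper was refused because I gave it the wrong count of numbers. The fingers therefore opened while the arm was already lifting. I looked before going on and the tube was still seated.
- **Rod:** The tip stands about 25–30 mm out of the far side. The arm's own position says about 32 mm, and the pictures consistently read a few millimetres less. The rod lies in line with the bushings to within about 1 mm sideways.
- **Height reading:** Just before insertion, the pictures put the rod about 2 mm low at the near bushing, while the arm's position put it at the right height. I raised it 0.5 mm, and it went through with contact forces under about 2 N.
- **Bystanders:** The last detections put the bottle and the dish where they started. The tape was found in only one of the two views at the end, because the arm hid it in the other. It looked unmoved there, and nothing was seen to touch it.

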